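Find the full gas-filter cartridge by weight and show it to the reader

ROBOT

A 6-joint arm with a two-finger parallel gripper is mounted at the origin on the work surface. World frame = base frame: x ahead of the robot, y to its left, z up, the work surface at z = 0. Lengths are in m, angles in rad, forces in N, time in s.
With the tool pointing down it reaches from about 0.325 to 0.875 m from the base axis. Payload 4.4 kg.
Tool frame: the origin (TCP) lies between the finger pads; the fingertips stand ctrl.tip_extent ahead of it and the grasp point (between the pads) lies 6 mm ahead of it (ctrl.tip_extent is the distance from the TCP to the fingertips, in m); z points along the fingers, x is the direction in which the jaws open and shut, and the axes are right-handed (so a half turn about z gives the same grasp; the last joint's range is limited). The gripper opens to 85 mm and grips with 20 to 120 N. Pads are 22 mm wide; open, the fingers measure 114 mm over their backs; the gripper's body (76 mm by 85 mm) begins 54 mm behind the grasp point. The pads swing forward as they close: fully open they stand 13 mm farther back than shut.
Start: joints at [0.958, 0.207, 1.542, -0, 1.393, -0.15], TCP at [0.257, 0.515, 0.219] pointing down, gripper open.
Joint ranges: [-2.73, 2.73], [-0.86, 2.22], [0.23, 2.46], [-1.11, 4.25], [0.08, 2.63], [-2.82, 2.82]. Speed limits (rad/s): [2.79, 2.79, 3.14, 3.14, 3.14, 3.14].

INTERFACE

Orientations are given as a 3x3 rotation matrix whose columns are the frame's x, y, z axes.
In Python, from plant import ctrl gives the robot as it stands. The module is installed in compiled form; this text tells all that it offers.
- The arm moves only by the shell command python3 -m jog 'ROWS' [OPENING]. ROWS is JSON, a list of rows, each a list of 6 numbers: the shift along the world's x, y, z in cm, then the turn, a rotation vector about the world's x, y, z in rad. A call has exactly 10 rows; each row is the pose to reach, as a shift and turn from the pose commanded when the call began; what a row does not reach only later rows make up. A row lasts 1/12 s, in which the tool goes at most 41.7 mm and 7.16 degrees, less where a joint would pass 70% of its speed; a pose out of reach is approached as far as the arm can. A call with a gripper value outside its range is refused whole. OPENING is the opening in per cent of the stroke, from 0 (shut) to 100 (fully open), set as the call begins (- or left out, the last holds). The fingers move at their own pace and stop on an object; the grip force is fixed at half the most. Time passes only in rows, so rows that repeat a pose let the fingers close, or fill a call up. It gives the time, the measured TCP pose, the force and the opening at its end, in the units of the state.
- ctrl.sense(): the state, without advancing time (a new reading comes with each control period).
- ctrl.get_image(name): name is "scene" or "top"; returns (picture, depth): 384x512x3 uint8, red, green, blue; 384x512 float32, m along the optical axis (not along the pixel's ray), 0 where there is no reading.
- ctrl.camera_model(name): a dict with "mtx" (3x3 intrinsics, pixels), "origin" and "orientation" of the camera in the world. Camera axes: x right, y down, z forward; pixel columns grow to the right and rows downward; lengths in m; the calibration is good to about 2 mm. A picture is of the moment at which its call begins. camera_model takes no time and is no camera call.
- ctrl.sign_off(): hands the job in, once; it reports no verdict.
The state is a dict: "clock": time; "qpos": joint angles; "joint_vel": joint speeds; "effort": joint torques, N m; "ee_pos": TCP position; "tool_rot": TCP orientation; "contact_force": force on the tool from outside, world axes, zero at the start; "torque": the same for the moment, N m; "width": finger opening in m.
Only numpy, scipy, OpenCV 4.12 (cv2) and the standard library are available. Lean on these libraries where they do the work, as an engineer would, in place of code of your own. Each camera call takes 0.05 s, during which the arm holds its last target. There are 200 camera calls.

TASK

Two gas-filter cartridges that look alike stand in the white rack: one is full, one is an empty can. Lift each clear of the rack in turn to feel which is heavier, put the lighter one back fully down in a rack socket, and hold the heavier one upright in the air over the middle of the reader's round white pad, some 10 cm above it, finishing while you still hold it there. Keep both cartridges upright throughout and leave the bottle, the mouse and the vial rack where they are.

Things in the scene. Friction and masses are not known exactly. Their poses are not given: they have to be found in the camera images.
- cartridge_a_center (a point): one of two look-alike upright cartridges, 120 mm tall: aluminium can, 52 mm diameter (lower 75 mm), green band; on it a round blue grip knob, 36 mm diameter (upper 45 mm). Point: on the axis, half-way up, 60 mm above the foot; the knob's middle is 38 mm above it; z is the axis, up. Starts in either rack socket. One of the two is full (540 to 700 g), the other empty (265 to 340 g)
- cartridge_b_center (a point): one of two look-alike upright cartridges, 120 mm tall: aluminium can, 52 mm diameter (lower 75 mm), green band; on it a round blue grip knob, 36 mm diameter (upper 45 mm). Point: on the axis, half-way up, 60 mm above the foot; the knob's middle is 38 mm above it; z is the axis, up. Starts in either rack socket. One of the two is full (540 to 700 g), the other empty (265 to 340 g)
- rack: fixed white plastic block, 120 x 250 mm, 30 mm high, on the bench; two round sockets of 56 mm diameter, 15 mm deep, lie along its y axis 140 mm apart; origin at the centre of its underside, z up
- rack_hole0 (a point): centre of the mouth of the socket on the rack's +y side, 30 mm above the bench; a cartridge in it stands with its foot 15 mm lower and 2 mm of play all round
- rack_hole1 (a point): the same for the socket on the rack's -y side
- reader_pad (a point): centre of the top face of the round white pad (90 mm diameter) of the fixed dark blue tag reader (130 x 130 mm, 30 mm high); the pad's face is 34 mm above the bench
- bottle: bystander: glass bottle with blue cap, 70 mm diameter, 150 mm tall, origin at the centre of its underside; leave alone
- mouse: bystander: white computer mouse, 105 x 60 x 32 mm, origin at the centre of its underside; leave alone
- vial_rack: bystander: orange vial rack with amber vials, 120 x 60 mm, 50 mm high, origin at the centre of its underside; leave alone
There are look-alikes about, which are no part of the job. Leave any turquoise look-alike of the part that bears cartridge_a_center alone.

How it is judged:
On the way, in this order (a step that is already met when the one before it is completed fails the run):
1. the lighter cartridge has been lifted clear of the rack (at least 10 mm of air under it) while the heavier one stands in its socket ((((height (world z) of cartridge_a_center above 0.1 m and contact force between cartridge_a and the fingers above 1 N) and (((horizontal distance between cartridge_b_center and rack_hole0 below 0.008 m or horizontal distance between cartridge_b_center and rack_hole1 below 0.008 m) and z of cartridge_b_center in the frame of rack below 0.08 m and angle between cartridge_b_center's own z axis and vertical below 0.08 rad) and contact force between cartridge_b and rack above 4.3 N)) or ((height (world z) of cartridge_b_center above 0.1 m and contact force between cartridge_b and the fingers above 1 N) and (((horizontal distance between cartridge_a_center and rack_hole0 below 0.008 m or horizontal distance between cartridge_a_center and rack_hole1 below 0.008 m) and z of cartridge_a_center in the frame of rack below 0.08 m and angle between cartridge_a_center's own z axis and vertical below 0.08 rad) and contact force between cartridge_a and rack above 4.3 N)))), for 0.2 s.
2. after that, the lighter one is back in a socket and the heavier one is lifted clear ((((height (world z) of cartridge_a_center above 0.1 m and contact force between cartridge_a and the fingers above 1 N) and (((horizontal distance between cartridge_b_center and rack_hole0 below 0.008 m or horizontal distance between cartridge_b_center and rack_hole1 below 0.008 m) and z of cartridge_b_center in the frame of rack below 0.08 m and angle between cartridge_b_center's own z axis and vertical below 0.08 rad) and contact force between cartridge_b and rack between 1 and 4.3 N)) or ((height (world z) of cartridge_b_center above 0.1 m and contact force between cartridge_b and the fingers above 1 N) and (((horizontal distance between cartridge_a_center and rack_hole0 below 0.008 m or horizontal distance between cartridge_a_center and rack_hole1 below 0.008 m) and z of cartridge_a_center in the frame of rack below 0.08 m and angle between cartridge_a_center's own z axis and vertical below 0.08 rad) and contact force between cartridge_a and rack between 1 and 4.3 N)))), for 0.2 s.
At the end, for the whole second after the job is handed in: The fingers hold the heavier cartridge still, upright within 0.2 rad, axis within 35 mm of the pad's centre, foot 40 to 180 mm above the pad, touching nothing else; the lighter stands untouched and fully down in a rack socket (within 5 mm of full depth, 8 mm of its centre, 0.08 rad) (((horizontal distance between cartridge_a_center and reader_pad below 0.035 m and z of cartridge_a_center in the frame of reader_pad between 0.1 and 0.24 m and angle between cartridge_a_center's own z axis and vertical below 0.2 rad and linear speed of each of cartridge_a, cartridge_b below 0.03 m/s and contact force between cartridge_a and the fingers above 1 N and contact force between cartridge_a and rack below 0.1 N and contact force between cartridge_a and cartridge_b below 0.1 N and (((horizontal distance between cartridge_b_center and rack_hole0 below 0.008 m or horizontal distance between cartridge_b_center and rack_hole1 below 0.008 m) and z of cartridge_b_center in the frame of rack below 0.08 m and angle between cartridge_b_center's own z axis and vertical below 0.08 rad) and contact force between cartridge_b and rack between 1 and 4.3 N) and contact force between cartridge_b and the arm below 0.1 N and contact force between cartridge_b and the fingers below 0.1 N) or (horizontal distance between cartridge_b_center and reader_pad below 0.035 m and z of cartridge_b_center in the frame of reader_pad between 0.1 and 0.24 m and angle between cartridge_b_center's own z axis and vertical below 0.2 rad and linear speed of each of cartridge_b, cartridge_a below 0.03 m/s and contact force between cartridge_b and the fingers above 1 N and contact force between cartridge_b and rack below 0.1 N and contact force between cartridge_b and cartridge_a below 0.1 N and (((horizontal distance between cartridge_a_center and rack_hole0 below 0.008 m or horizontal distance between cartridge_a_center and rack_hole1 below 0.008 m) and z of cartridge_a_center in the frame of rack below 0.08 m and angle between cartridge_a_center's own z axis and vertical below 0.08 rad) and contact force between cartridge_a and rack between 1 and 4.3 N) and contact force between cartridge_a and the arm below 0.1 N and contact force between cartridge_a and the fingers below 0.1 N))); the arm keeps its last pose, push and grip.
It fails at once if a cartridge is tipped more than 0.6 rad from upright (angle between any of cartridge_a_center, cartridge_b_center's own z axis and vertical above 0.6 rad).
It fails at once if the bottle, mouse or vial rack is moved more than 20 mm (distance of any of bottle, mouse, vial_rack from where it was at the start of the episode above 0.02 m).
It also fails if it takes over 64 s, if anything falls off the work surface, if the arm or the gripper's body presses on something with over 40 N, if the wrist force passes 120 N, or if a joint passes its speed limit or range.

## Working session

There is one attempt and no reset: what is moved stays moved. The work goes in short steps, Python scripts to look and compute and a shell command to move; the robot and the scene stay as the last step left them, time stands still between calls to the robot, and variables do not carry over. Pictures are saved under pics/ and viewed, about 8 in all and at most 12, crops included, and the job is handed in when it is done.

```bash
mkdir -p pics
cat > h.py <<'E'
import numpy as np, cv2
from plant import ctrl
def snap(n):
    p,d=ctrl.get_image(n); np.savez(f'{n}.npz',p=p,d=d); return p,d
def load(n):
    z=np.load(f'{n}.npz'); return z['p'],z['d']
def ray(n,u,v):
    m=ctrl.camera_model(n); r=np.array(m['orientation'])@np.linalg.inv(m['mtx'])@[u,v,1]; return np.array(m['origin']),r
def onz(n,u,v,z):
    o,r=ray(n,u,v); return o+r*(z-o[2])/r[2]
E
python3 - <<'E'
from h import *
for n in('scene','top'):
    p,d=snap(n); cv2.imwrite(f'pics/{n}1.png',p[...,::-1]); m=ctrl.camera_model(n); print(n,m['origin'],np.round(m['orientation'],3).tolist(),m['mtx'][0][0])
print(ctrl.tip_extent,ctrl.sense())
E
```

```text
scene [1.33552254 0.02897512 1.08772633] [[-0.011, 0.786, -0.619], [1.0, 0.005, -0.011], [-0.006, -0.619, -0.786]] 372.4737682561574
top [0.30118464 0.01350015 1.22201625] [[-0.019, -0.981, 0.196], [-1.0, 0.017, -0.011], [0.008, -0.196, -0.981]] 425.6616443755724
0.025 {'clock': 0.1, 'qpos': array([ 9.57482810e-01,  2.07375211e-01,  1.54282048e+00, -2.08834891e-06,
        1.39349689e+00, -1.50508788e-01]), 'joint_vel': array([ 0.0001582 , -0.0003708 , -0.00467191, -0.00050856, -0.00107182,
        0.00080532]), 'effort': array([-3.27668567e-04, -3.84087574e+01, -2.92548823e+01, -1.26283385e-04,
        4.74929941e-03, -1.62616783e-05]), 'ee_pos': array([0.25631556, 0.5139165 , 0.21821449]), 'tool_rot': array([[ 4.46457957e-01,  8.94803798e-01, -1.20699434e-03],
       [ 8.94802202e-01, -4.46459478e-01, -1.71838699e-03],
       [-2.07649327e-03, -3.12833646e-04, -9.99997795e-01]]), 'contact_force': array([-0.23563068, -0.82087647, -0.97395139]), 'torque': array([ 0.02960865,  0.02812487, -0.03850197]), 'width': 0.08537002199316249}
```

View pics/top1.png

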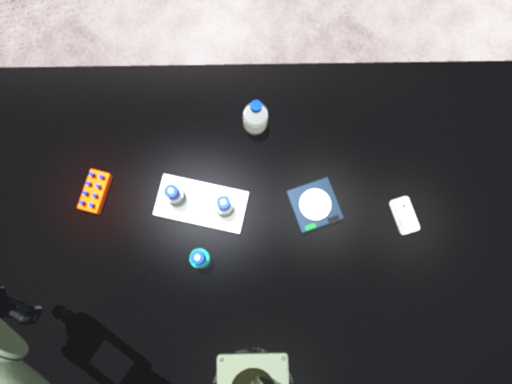

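View pics/scene1.png

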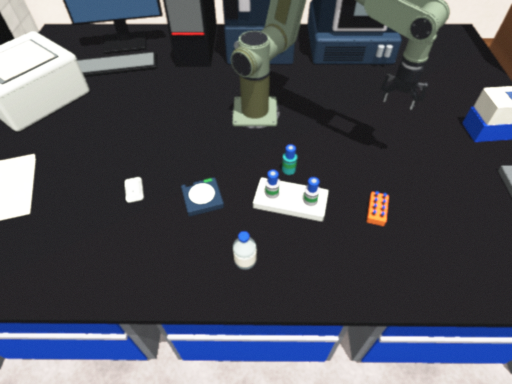

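Top picture: the cartridges stand in the white rack, with knobs at about (172,191) and (223,204). The turquoise look-alike is at (200,258), the blue-capped bottle at (255,110), the reader pad at (315,204), the mouse at (405,215) and the vial rack at (95,190). In the scene view the two knobs are at (272,177) and (313,184), and the turquoise one is at (290,152). I choose the two in the rack; next I measure and take a close crop.

Run:
```python
from h import *
p,d=load('top'); hsv=cv2.cvtColor(p,cv2.COLOR_RGB2HSV)
def blobs(m,amin,nm,z):
    n,l,s,c=cv2.connectedComponentsWithStats(m.astype(np.uint8))
    for i in range(1,n):
        if s[i,4]>amin: print(nm,c[i].round(1),s[i,4],s[i,:4],onz('top',*c[i],z).round(4), 'depthmed',np.median(d[l==i]).round(3))
H,S,V=[hsv[...,i].astype(int) for i in range(3)]
blue=(H>100)&(H<125)&(S>130)&(V>110)
blobs(blue,25,'knob',.12)
white=(S<60)&(V>170); white[:75]=0
blobs(white,200,'white',.034)
# world points by depth
o=np.array(ctrl.camera_model('top')['origin']);R=np.array(ctrl.camera_model('top')['orientation']);K=ctrl.camera_model('top')['mtx']
uu,vv=np.meshgrid(np.arange(512),np.arange(384)); X=(np.stack([uu,vv,0*uu+1],-1)@np.linalg.inv(K).T*d[...,None])@R.T+o
for nm,(u0,v0,u1,v1) in dict(k1=(150,170,195,215),k2=(205,185,245,225),dec=(185,240,215,275),bot=(235,90,275,140)).items():
    Q=X[v0:v1,u0:u1].reshape(-1,3); zt=np.percentile(Q[:,2],99.5); T=Q[Q[:,2]>(zt-.01)]; print(nm,'ztop',zt.round(4),'mid',((T.max(0)+T.min(0))/2).round(4),'ext',(np.ptp(T,axis=0)).round(3),len(T))
# rack from depth slab
m=(abs(X[...,2]-.03)<.008); n,l,s,c=cv2.connectedComponentsWithStats(m.astype(np.uint8))
for i in range(1,n):
    if s[i,4]>400:
        r=cv2.minAreaRect(X[l==i][:,:2].astype(np.float32)*1000); print('slab',c[i].round(0),s[i,4],r)
crop=cv2.resize(p[80:290,60:350],None,fx=2.6,fy=2.6,interpolation=cv2.INTER_CUBIC); cv2.imwrite('pics/crop1.png',crop[...,::-1])
```

```text
knob [255.8 104.8] 121 [250  99  12  13] [ 0.7605 -0.0216  0.12  ] depthmed 1.14
knob [198.9 258.7] 78 [191 252  14  13] [0.3449 0.1328 0.12  ] depthmed 1.088
white [254.8 118. ] 447 [243 105  25  27] [ 0.755  -0.0205  0.034 ] depthmed 1.183
white [201.4 203.5] 3602 [152 173  98  61] [0.5024 0.1359 0.034 ] depthmed 1.205
white [314.7 203.8] 901 [298 187  34  34] [ 0.4959 -0.1846  0.034 ] depthmed 1.206
white [404.2 214.9] 785 [389 196  31  39] [ 0.4599 -0.4361  0.034 ] depthmed 1.207
white [252.2 365.8] 1620 [217 353  72  31] [0.0675 0.0008 0.034 ] depthmed 1.14
k1 ztop 0.1397 mid [0.4196 0.1184 0.676 ] ext [0.237 0.21  1.092] 157
k2 ztop 0.1404 mid [0.403  0.0494 0.6765] ext [0.204 0.072 1.091] 152
dec ztop 0.1247 mid [0.3329 0.0835 0.6691] ext [0.063 0.14  1.106] 153
bot ztop 0.1535 mid [ 0.5317 -0.0106  0.6828] ext [0.461 0.048 1.078] 119
slab [ 94. 191.] 711 ((545.8140258789062, 443.15618896484375), (61.86687088012695, 119.81160736083984), 73.18121337890625)
slab [202. 204.] 2960 ((504.8794250488281, 137.5973663330078), (250.19320678710938, 121.13923645019531), 76.73388671875)
slab [314. 205.] 2014 ((495.3453063964844, -185.1217803955078), (130.2436065673828, 130.11233520507812), 18.19847297668457)
slab [405. 214.] 531 ((461.6548156738281, -443.50775146484375), (97.24281311035156, 52.346290588378906), 14.865405082702637)
```

View pics/crop1.png

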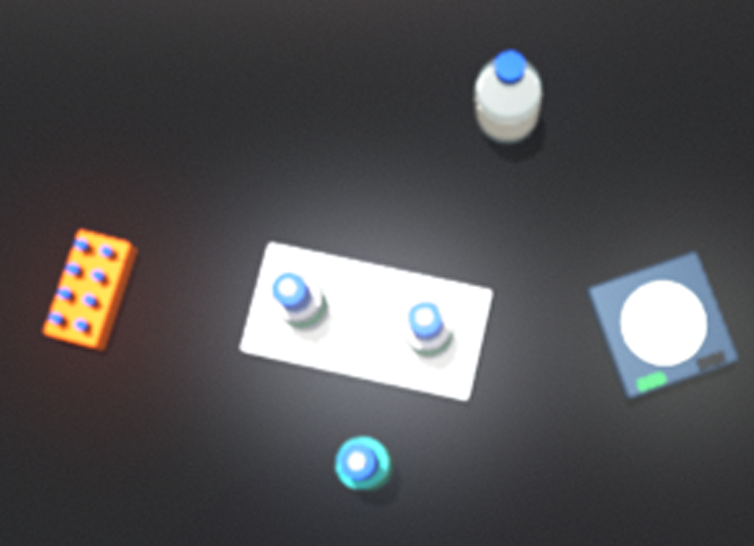

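The crop confirms it: two blue-knob cartridges with white or aluminium cans in the white rack, the turquoise one below them (crop 362,463), and the bottle above. Refining the knob positions next.

Run:
```python
from h import *
p,d=load('top')
m_=ctrl.camera_model('top');o=np.array(m_['origin']);R=np.array(m_['orientation']);K=m_['mtx']
uu,vv=np.meshgrid(np.arange(512),np.arange(384)); X=(np.stack([uu,vv,0*uu+1],-1)@np.linalg.inv(K).T*d[...,None])@R.T+o
for nm,(u0,v0,u1,v1) in dict(k1=(150,170,195,215),k2=(205,185,245,225),dec=(185,240,215,275)).items():
    Q=X[v0:v1,u0:u1].reshape(-1,3); dz=Q[:,2]; T=Q[(dz>.108)&(dz<.16)]; (c,r)=cv2.minEnclosingCircle(T[:,:2].astype(np.float32)); print(nm,np.median(T,0).round(4),np.round(c,4),round(r,4),len(T),np.ptp(T,axis=0).round(3))
    T=Q[(dz>.13)&(dz<.145)]; print('  top',T.mean(0).round(4) if len(T) else 0,len(T))
a=np.deg2rad(76.73);ax=np.array([np.cos(a),np.sin(a)])
for s in(1,-1): print('hole',np.array([.5049,.1376])+s*.07*ax)
t=ctrl.sense()['tool_rot']; print('xang',np.degrees(np.arctan2(t[1,0],t[0,0])))
```

```text
k1 [0.5192 0.2039 0.1353] [0.5212 0.2053] 0.0187 172 [0.035 0.036 0.032]
  top [0.5203 0.2051 0.1356] 148
k2 [0.4861 0.0695 0.1349] [0.4882 0.0693] 0.0178 165 [0.034 0.033 0.032]
  top [0.4882 0.0695 0.1351] 145
dec [0.3491 0.1371 0.1206] [0.349  0.1371] 0.0176 156 [0.033 0.034 0.016]
  top 0 0
hole [0.52096781 0.20573094]
hole [0.48883219 0.06946906]
xang 63.483282174685094
```

```bash
python3 -m jog '[[1,-1,0,0,0,0],[3.5,-4,0,0,0,0],[6.5,-7.5,0,0,0,0],[9.5,-11,0,0,0,0],[12,-14,0,0,0,0],[15,-17.5,0,0,0,0],[18,-21,0,0,0,0],[21,-24.5,0,0,0,0],[23.5,-27.5,0,0,0,0],[25,-29.5,0,0,0,0]]' 100; python3 -m jog '[[0.7,-0.8,0,0,0,0],[1.4,-1.5,0,0,0,0],[1.4,-1.5,0,0,0,0],[1.4,-1.5,0,0,0,0],[1.4,-1.5,-2,0,0,0],[1.4,-1.5,-4,0,0,0],[1.4,-1.5,-4,0,0,0],[1.4,-1.5,-4,0,0,0],[1.4,-1.5,-4,0,0,0],[1.4,-1.5,-4,0,0,0]]'
```

```text
clock: 0.93
ee_pos: [0.5076, 0.2168, 0.2192]
tool_rot: [[0.447, 0.895, -0.0], [0.895, -0.447, -0.0], [-0.0, 0.0, -1.0]]
contact_force: [1.3, 0.8, 0.9]
width: 0.0854
clock: 1.77
ee_pos: [0.5212, 0.2057, 0.1809]
tool_rot: [[0.445, 0.895, 0.003], [0.895, -0.445, 0.001], [0.002, 0.002, -1.0]]
contact_force: [0.3, 0.5, -0.2]
width: 0.0854
```

```bash
python3 -m jog '[[0,0,-1,0,0,0],[0,0,-2,0,0,0],[0,0,-3,0,0,0],[0,0,-4,0,0,0],[0,0,-5,0,0,0],[0,0,-5.5,0,0,0],[0,0,-5.8,0,0,0],[0,0,-5.8,0,0,0],[0,0,-5.8,0,0,0],[0,0,-5.8,0,0,0]]'
python3 -c "
from h import *
p,d=snap('scene'); c=cv2.resize(p[120:250,220:360],None,fx=4,fy=4,interpolation=2); cv2.imwrite('pics/s2.png',c[...,::-1])"
```

```text
clock: 2.6
ee_pos: [0.5211, 0.2048, 0.1219]
tool_rot: [[0.446, 0.895, 0.001], [0.895, -0.446, 0.0], [0.001, 0.001, -1.0]]
contact_force: [-0.0, -0.4, -0.5]
width: 0.0854
```

View pics/s2.png

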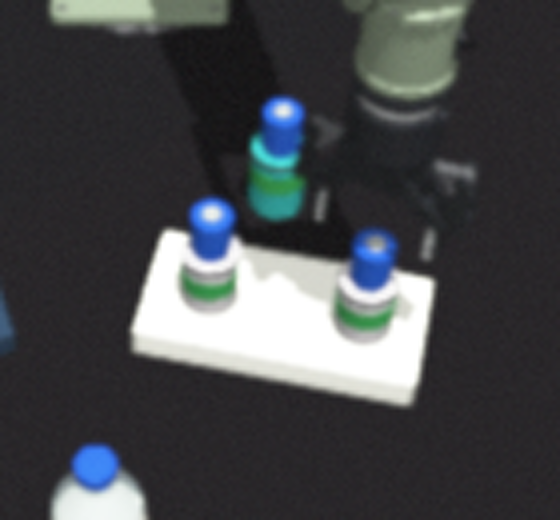

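Run:
```python
from h import *
m=ctrl.camera_model('scene');R=np.array(m['orientation']);o=np.array(m['origin'])
s=ctrl.sense();t=s['ee_pos'];T=s['tool_rot'];print(t)
def pj(X):
    q=np.array(m['mtx'])@(R.T@(X-o)); return ((q[:2]/q[2])-[220,120])*4+2
for z in(.006,.025,.012,-.054):
  print(z,[pj(t+T@[x,0,z]).round(0).tolist() for x in(-.0427,0,.0427)])
print('knobtop',pj(np.array([.521,.2057,.135])),'foot',pj(np.array([.521,.2057,.03])))
p,d=load('scene')
for u,v in[(320,205),(430,245),(375,240),(374,265)]:
  a,b=int(u/4+220),int(v/4+120); oo,r=ray('scene',a,b); print(u,v,(oo+r*d[b,a]).round(3))
```

```text
[0.52117829 0.20481897 0.12197827]
0.006 [[327.0, 238.0], [373.0, 255.0], [421.0, 273.0]]
0.025 [[325.0, 252.0], [371.0, 269.0], [418.0, 287.0]]
0.012 [[326.0, 243.0], [373.0, 260.0], [420.0, 277.0]]
-0.054 [[333.0, 191.0], [382.0, 208.0], [431.0, 226.0]]
knobtop [376.93195837 240.52135571] foot [363.52484961 316.79598496]
320 205 [0.513 0.157 0.169]
430 245 [0.553 0.242 0.166]
375 240 [0.526 0.202 0.139]
374 265 [0.54  0.203 0.124]
```

Projected through the calibration, the jaws straddle the knob; the pale bars in the crop are knuckles about 50 mm higher. I'll drop 3 mm, close and lift 6 cm.

```bash
python3 -m jog '[[0,0,-0.3,0,0,0],[0,0,-0.3,0,0,0],[0,0,-0.3,0,0,0],[0,0,-0.3,0,0,0],[0,0,-0.3,0,0,0],[0,0,-0.3,0,0,0],[0,0,-0.3,0,0,0],[0,0,-0.3,0,0,0],[0,0,-0.3,0,0,0],[0,0,-0.3,0,0,0]]' 0; python3 -m jog '[[0,0,0,0,0,0],[0,0,0,0,0,0],[0,0,1,0,0,0],[0,0,2,0,0,0],[0,0,3,0,0,0],[0,0,4,0,0,0],[0,0,5,0,0,0],[0,0,5,0,0,0],[0,0,5,0,0,0],[0,0,5,0,0,0]]'; python3 -c "
from h import *
print(ctrl.sense()['contact_force']); snap('top');
p,d=snap('scene');print(ctrl.sense()['contact_force'],ctrl.sense()['torque']); c=cv2.resize(p[120:250,220:360],None,fx=4,fy=4,interpolation=2); cv2.imwrite('pics/s3.png',c[...,::-1])"
```

```text
clock: 3.48
ee_pos: [0.5212, 0.205, 0.1189]
tool_rot: [[0.446, 0.895, 0.001], [0.895, -0.446, 0.001], [0.001, 0.001, -1.0]]
contact_force: [0.1, 0.9, 5.2]
width: 0.0319
clock: 4.32
ee_pos: [0.5203, 0.2046, 0.1681]
tool_rot: [[0.446, 0.895, -0.001], [0.895, -0.446, -0.0], [-0.0, -0.0, -1.0]]
contact_force: [-0.5, 0.0, -3.6]
width: 0.0316
[-0.53371497  0.04431106 -3.62305556]
[-0.02488465  0.29014712 -2.02413036] [-0.01114921  0.00951529  0.02274529]
```

View pics/s3.png

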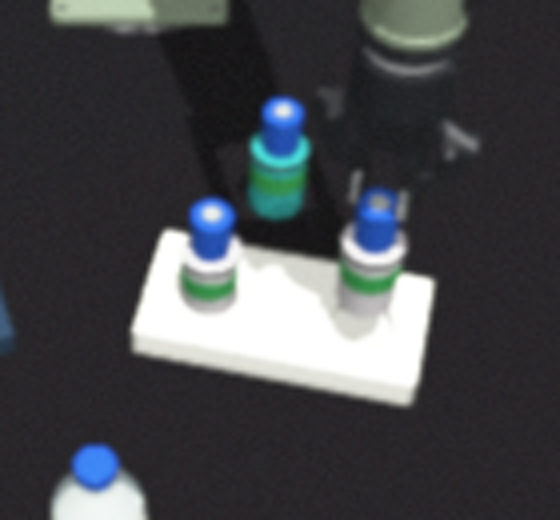

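The crop shows the right-hand (hole 0) cartridge lifted and upright, with its knob at (378,205). The other stays in the rack at (212,215). I'll hold still and average the force.

```bash
for i in 1 2; do python3 -m jog '[[0,0,0,0,0,0],[0,0,0,0,0,0],[0,0,0,0,0,0],[0,0,0,0,0,0],[0,0,0,0,0,0],[0,0,0,0,0,0],[0,0,0,0,0,0],[0,0,0,0,0,0],[0,0,0,0,0,0],[0,0,0,0,0,0]]' | grep -E 'force|width|pos'; done
python3 - <<'E'
from h import *
f=[]
for i in range(10): p,d=ctrl.get_image('scene'); f.append(ctrl.sense()['contact_force'][2])
print(np.round(f,2),np.mean(f))
m=ctrl.camera_model('scene');uu,vv=np.meshgrid(np.arange(512),np.arange(384));X=(np.stack([uu,vv,0*uu+1],-1)@np.linalg.inv(m['mtx']).T*d[...,None])@np.array(m['orientation']).T+m['origin']
hsv=cv2.cvtColor(p,cv2.COLOR_RGB2HSV).astype(int)
b=(hsv[...,0]>100)&(hsv[...,0]<125)&(hsv[...,1]>120)&(hsv[...,2]>80)&(uu>295)&(uu<330)&(vv>150)&(vv<190)
Q=X[b];print(Q.mean(0),Q.min(0),Q.max(0),b.sum())
T=X[145:205,295:330].reshape(-1,3);
for z in(.06,.08,.10,.12): 
  q=T[abs(T[:,2]-z)<.01]; q=q[(q[:,0]>.49)&(q[:,0]<.56)];print(z,len(q),q.max(0)[0] if len(q) else 0,(q[:,1].max()+q[:,1].min())/2 if len(q) else 0,np.ptp(q[:,1]) if len(q) else 0)
E
```

```text
ee_pos: [0.5206, 0.2047, 0.1683]
contact_force: [0.3, -0.3, -3.0]
width: 0.0316
ee_pos: [0.5206, 0.2047, 0.1683]
contact_force: [0.1, 0.0, -3.2]
width: 0.032
[-2.48 -2.67 -2.46 -3.   -3.02 -3.34 -2.75 -3.85 -2.93 -3.66] -3.016125440086669
[0.52812248 0.20102086 0.16726463] [ 0.33889312  0.18396972 -0.00284084] [0.54396838 0.25310785 0.18759626] 126
0.06 15 0.5521504801812024 0.20309776359901974 0.048802352395054927
0.08 56 0.5522237828965408 0.20256567816354537 0.05148284812273077
0.1 52 0.5555345284015323 0.20143000459899996 0.04984328589836129
0.12 60 0.552525704861594 0.20226375020187565 0.05154335487464856
```

About 3.0 N, or 0.31 kg: this is the empty (lighter) one. Putting it back down in its socket.

```bash
python3 -m jog '[[0,0,-0.6,0,0,0],[0,0,-1.2,0,0,0],[0,0,-2,0,0,0],[0,0,-2.7,0,0,0],[0,0,-3.3,0,0,0],[0,0,-3.9,0,0,0],[0,0,-4.4,0,0,0],[0,0,-4.8,0,0,0],[0,0,-4.9,0,0,0],[0,0,-4.9,0,0,0]]'
```

```text
clock: 7.42
ee_pos: [0.5207, 0.2047, 0.1193]
tool_rot: [[0.446, 0.895, 0.0], [0.895, -0.446, -0.0], [0.0, 0.0, -1.0]]
contact_force: [-0.4, 0.1, -3.1]
width: 0.0321
```

```bash
python3 -m jog '[[0,0,-0.1,0,0,0],[0,0,-0.1,0,0,0],[0,0,-0.1,0,0,0],[0,0,-0.1,0,0,0],[0,0,-0.1,0,0,0],[0,0,-0.1,0,0,0],[0,0,-0.1,0,0,0],[0,0,-0.1,0,0,0],[0,0,-0.1,0,0,0],[0,0,-0.1,0,0,0]]';python3 -m jog '[[0,0,-0.1,0,0,0],[0,0,-0.1,0,0,0],[0,0,-0.1,0,0,0],[0,0,-0.1,0,0,0],[0,0,-0.1,0,0,0],[0,0,-0.1,0,0,0],[0,0,-0.1,0,0,0],[0,0,-0.1,0,0,0],[0,0,-0.1,0,0,0],[0,0,-0.1,0,0,0]]' 100; python3 -m jog '[[0,0,1,0,0,0],[0,0,2,0,0,0],[0,0,3,0,0,0],[0,0,4,0,0,0],[0,0,5.5,0,0,0],[0,0,7,0,0,0],[0,0,9,0,0,0],[0,0,10,0,0,0],[0,0,10,0,0,0],[0,0,10,0,0,0]]'
```

```text
clock: 8.25
ee_pos: [0.5211, 0.2048, 0.1189]
tool_rot: [[0.446, 0.895, 0.001], [0.895, -0.446, 0.0], [0.001, 0.001, -1.0]]
contact_force: [-0.2, 1.3, 3.9]
width: 0.0319
clock: 9.08
ee_pos: [0.5206, 0.2047, 0.1173]
tool_rot: [[0.446, 0.895, 0.0], [0.895, -0.446, -0.0], [-0.0, 0.0, -1.0]]
contact_force: [-0.9, -0.3, 0.4]
width: 0.0853
clock: 9.92
ee_pos: [0.5211, 0.2048, 0.2184]
tool_rot: [[0.446, 0.895, 0.002], [0.895, -0.446, 0.001], [0.001, 0.002, -1.0]]
contact_force: [0.5, 0.1, 0.3]
width: 0.0854
```

```bash
python3 -m jog '[[-0.4,-1.5,0,0,0,0],[-1,-4,0,0,0,0],[-1.6,-7,0,0,0,0],[-2.4,-10,0,0,0,0],[-3,-12.5,0,0,0,0],[-3.2,-13.5,0,0,0,0],[-3.2,-13.5,-1,0,0,0],[-3.2,-13.5,-2,0,0,0],[-3.2,-13.5,-2,0,0,0],[-3.2,-13.5,-2,0,0,0]]'
python3 - <<'E'
from h import *
p,d=snap('scene')
m=ctrl.camera_model('scene');uu,vv=np.meshgrid(np.arange(512),np.arange(384));X=(np.stack([uu,vv,0*uu+1],-1)@np.linalg.inv(m['mtx']).T*d[...,None])@np.array(m['orientation']).T+m['origin']
for n,c in(('light',(.521,.2055)),('heavy',(.4885,.0695))):
  Q=X[(abs(X[...,0]-c[0])<.03)&(abs(X[...,1]-c[1])<.03)&(X[...,2]>.11)&(X[...,2]<.145)]
  T=Q[Q[:,2]>.129]; print(n,len(Q),T.mean(0).round(4),(Q[:,1].max()+Q[:,1].min())/2,Q[:,0].max())
c=cv2.resize(p[120:250,220:360],None,fx=4,fy=4,interpolation=2); cv2.imwrite('pics/s4.png',c[...,::-1])
E
```

```text
clock: 10.75
ee_pos: [0.4875, 0.0709, 0.1954]
tool_rot: [[0.445, 0.895, -0.004], [0.895, -0.445, 0.001], [-0.001, -0.004, -1.0]]
contact_force: [0.7, 0.5, 0.4]
width: 0.0857
light 113 [0.5283 0.2022 0.1342] 0.20240096641715558 0.5483388066165384
heavy 114 [0.4949 0.0664 0.1341] 0.06637070579681471 0.5137492675994891
```

View pics/s4.png

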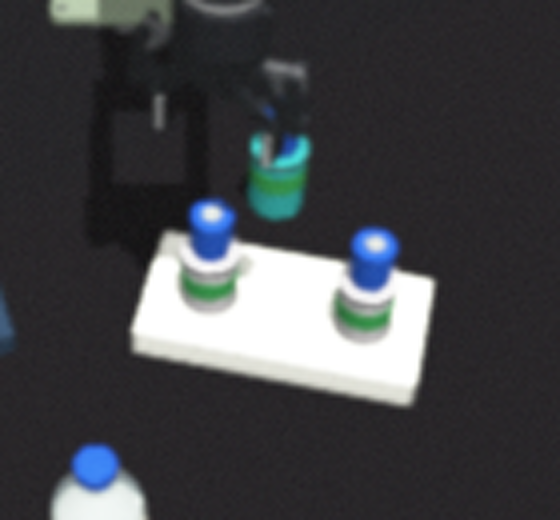

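The light cartridge (crop 372,245) is back down and upright: its knob top is at z 0.134, the same as the other's. The gripper is above the left one (212,215). Descend, grip and lift.

```bash
python3 -m jog '[[0,0,-1,0,0,0],[0,0,-2.5,0,0,0],[0,0,-4,0,0,0],[0,0,-5.5,0,0,0],[0,0,-6.5,0,0,0],[0,0,-7.2,0,0,0],[0,0,-7.7,0,0,0],[0,0,-7.9,0,0,0],[0,0,-7.9,0,0,0],[0,0,-7.9,0,0,0]]';python3 -m jog '[[0,0,0,0,0,0],[0,0,0,0,0,0],[0,0,0,0,0,0],[0,0,0,0,0,0],[0,0,0,0,0,0],[0,0,0,0,0,0],[0,0,0,0,0,0],[0,0,0,0,0,0],[0,0,0,0,0,0],[0,0,0,0,0,0]]' 0; python3 -m jog '[[0,0,0,0,0,0],[0,0,0.5,0,0,0],[0,0,1,0,0,0],[0,0,2,0,0,0],[0,0,3,0,0,0],[0,0,4,0,0,0],[0,0,5,0,0,0],[0,0,6,0,0,0],[0,0,7,0,0,0],[0,0,8,0,0,0]]'; python3 -m jog '[[0,0,0.8,0,0,0],[0,0,1.6,0,0,0],[0,0,2.4,0,0,0],[0,0,3,0,0,0],[0,0,3,0,0,0],[0,0,3,0,0,0],[0,0,3,0,0,0],[0,0,3,0,0,0],[0,0,3,0,0,0],[0,0,3,0,0,0]]'
```

```text
clock: 11.63
ee_pos: [0.4892, 0.0697, 0.1188]
tool_rot: [[0.446, 0.895, 0.001], [0.895, -0.446, -0.0], [0.0, 0.001, -1.0]]
contact_force: [-0.7, -0.3, 0.1]
width: 0.0855
clock: 12.47
ee_pos: [0.4892, 0.0699, 0.1191]
tool_rot: [[0.446, 0.895, 0.001], [0.895, -0.446, 0.0], [0.001, 0.001, -1.0]]
contact_force: [-0.8, 0.7, 6.3]
width: 0.0317
clock: 13.3
ee_pos: [0.4886, 0.0697, 0.1996]
tool_rot: [[0.446, 0.895, 0.0], [0.895, -0.446, -0.0], [0.0, 0.0, -1.0]]
contact_force: [0.3, -0.1, -7.1]
width: 0.0313
clock: 14.13
ee_pos: [0.4883, 0.0697, 0.2277]
tool_rot: [[0.446, 0.895, -0.001], [0.895, -0.446, 0.0], [-0.0, -0.001, -1.0]]
contact_force: [-0.3, 1.0, -6.9]
width: 0.0313
```

About 6.9 N, roughly 0.68 kg, so this is the full one. Carrying it over the pad.

```bash
python3 -m jog '[[0,-0.5,0.5,0,0,0],[0,-1.5,1,0,0,0],[0.1,-3,1.2,0,0,0],[0.1,-5,1.2,0,0,0],[0.2,-7,1.2,0,0,0],[0.3,-9,1.2,0,0,0],[0.4,-11,1.2,0,0,0],[0.4,-13,1.2,0,0,0],[0.5,-15,1.2,0,0,0],[0.5,-17,1.2,0,0,0]]'; python3 -m jog '[[0,-2,0,0,0,0],[0.1,-4,0,0,0,0],[0.2,-6,0,0,0,0],[0.2,-7.5,0,0,0,0],[0.2,-8.2,0,0,0,0],[0.2,-8.5,0,0,0,0],[0.2,-8.5,0,0,0,0],[0.2,-8.5,0,0,0,0],[0.2,-8.5,0,0,0,0],[0.2,-8.5,0,0,0,0]]'; python3 -m jog '[[0,0,0,0,0,0],[0,0,0,0,0,0],[0,0,0,0,0,0],[0,0,0,0,0,0],[0,0,0,0,0,0],[0,0,0,0,0,0],[0,0,0,0,0,0],[0,0,0,0,0,0],[0,0,0,0,0,0],[0,0,0,0,0,0]]'
python3 - <<'E'
from h import *
p,d=snap('scene')
m=ctrl.camera_model('scene');uu,vv=np.meshgrid(np.arange(512),np.arange(384));X=(np.stack([uu,vv,0*uu+1],-1)@np.linalg.inv(m['mtx']).T*d[...,None])@np.array(m['orientation']).T+m['origin']
Q=X[(abs(X[...,0]-.521)<.03)&(abs(X[...,1]-.2055)<.03)&(X[...,2]>.11)&(X[...,2]<.145)]; print('light top',Q[Q[:,2]>.129].mean(0).round(4))
for z in(.14,.16,.18,.2):
  q=X[(abs(X[...,0]-.52)<.03)&(abs(X[...,1]+.185)<.045)&(abs(X[...,2]-z)<.01)]
  if len(q): print(z,len(q),'front x',np.percentile(q[:,0],95).round(4),'y',q[:,1].min().round(4),q[:,1].max().round(4))
c=cv2.resize(p[80:250,150:360],None,fx=3.5,fy=3.5,interpolation=2); cv2.imwrite('pics/s5.png',c[...,::-1])
E
```

```text
clock: 14.97
ee_pos: [0.4936, -0.1024, 0.2411]
tool_rot: [[0.447, 0.895, 0.001], [0.895, -0.447, -0.001], [-0.0, 0.001, -1.0]]
contact_force: [-0.4, 0.2, -7.6]
width: 0.0317
clock: 15.8
ee_pos: [0.4956, -0.1844, 0.2403]
tool_rot: [[0.445, 0.895, -0.0], [0.895, -0.445, 0.0], [0.0, -0.0, -1.0]]
contact_force: [0.4, -0.5, -6.1]
width: 0.0314
clock: 16.63
ee_pos: [0.4956, -0.1853, 0.2403]
tool_rot: [[0.447, 0.895, -0.0], [0.895, -0.447, 0.0], [0.0, -0.0, -1.0]]
contact_force: [0.2, -0.8, -6.0]
width: 0.0316
light top [0.528  0.2024 0.1346]
0.14 40 front x 0.5259 y -0.2104 -0.1631
0.16 60 front x 0.5264 y -0.2116 -0.1625
0.18 66 front x 0.527 y -0.212 -0.1621
0.2 83 front x 0.5263 y -0.2141 -0.1618
```

View pics/s5.png

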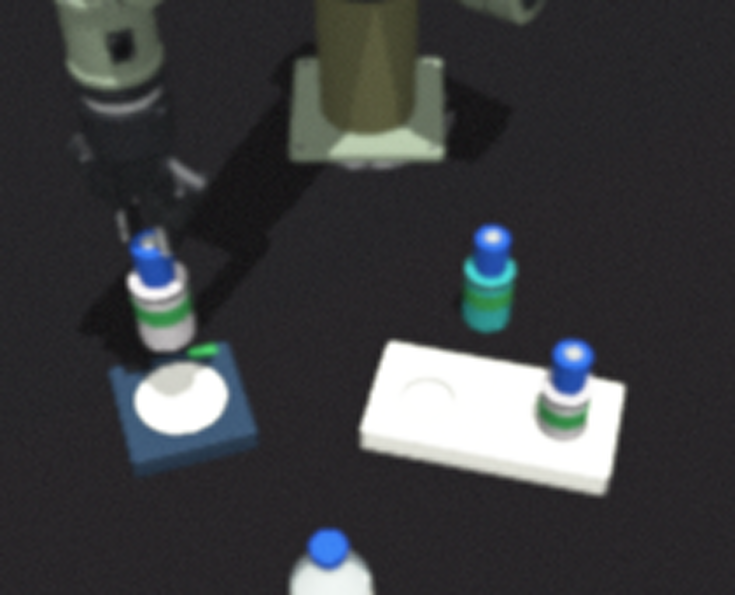

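The crop shows the full cartridge held upright at (160,300) over the pad at (180,397). The empty one is fully down in its socket at (570,390), and the bystanders in view have not moved. Its axis is at about (0.499, -0.187) against the pad centre at (0.496, -0.185), and the foot is about 10 cm above the pad. Handing in.

```bash
python3 -c "
from plant import ctrl
print(abs(ctrl.sense()['joint_vel']).max()); print(ctrl.sign_off())"
```

```text
0.002293745589062831
the job is handed in; nothing more can be done
None
```

I handed the job in at about 16.7 s, with the full cartridge held upright over the middle of the reader's pad. The sign-off gives no verdict, so the result rests on my own last checks.

- **Weighing:** I lifted the cartridge in the +y socket first. It read about 3.0 N, roughly 0.31 kg, so it is the empty one, and I put it back in the same socket. The other read about 6 to 7 N, roughly 0.65 kg, so it is the full one.
- **Full cartridge:** its axis is within about 4 mm of the pad's centre and the foot is about 10 cm above the pad. The arm was still when I handed in.
- **Empty cartridge:** it stands upright in its socket, with its knob top at z ≈ 0.134 m against an expected 0.135 m.
- **Bystanders:** I moved nothing near the bottle, mouse or vial rack, but I didn't re-measure where they stand.
- **Disagreement:** the gripper showed a 32 mm opening on the 36 mm knob. I didn't find out why, but the grip held steady throughout. The force readings varied by about 0.7 N either way, far less than the difference between the two cartridges.

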